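# Weigh the blue cup behind the draught shield

### The job

Weigh the small blue glazed test cup: set it down gently, upright in the middle of the round dark steel pan inside the balance (do not let it drop), then slide the clear draught-shield door fully shut over it. Leave the white cup where it stands.

Things in the scene. Friction and masses are not known exactly. Their poses are not given: they have to be found in the camera images.
- balance: White balance fixed to the table, 180 (x) by 360 mm (y). Origin: on the table under the centre of the chamber and its round dark steel pan (radius 60, top at height 50 mm); z up. The chamber is open above; inside faces 81 mm from the origin in x; -81 and +90 in y; glass walls 6 mm thick, tops at height 120. Solid housing, 120 mm high, at y 90 to 270. Display on the -x side.
- shield_door (a joint): Balance's sliding top door, clear with blue border, 160 (x) by 166 (y) by 6 mm, top at height 129 mm. In m: 0 shut (stop, over the chamber), grows along balance +y to 0.165, open (stop). Starts 0.13-0.165, pan's middle clear. 1.5 N friction, stays put. Handle: orange upright tab centred on the door at balance x 0, y = joint value; 60 (x) by 14 mm (y), top at height 163.
- blue_cup: Loose blue glazed ceramic test cup standing upright on the table, open at the top, round, 48 mm across at the foot and 52 mm at the rim, 55 mm tall, wall 4 mm, about 0.12 kg. Origin: centre of its underside, z up its axis.
- white_cup: Loose white cup of the same shape and size, same origin and axes; a bystander to be left alone.
Things that resemble listed ones, but are neither listed nor needed, are in the scene too. There is more than one size of the blue_cup; the job needs the larger.

How it is judged (in metres and radians):
On the way, in this order (a step that is already met when the one before it is completed fails the run):
1. the blue cup stands upright on the pan, let go (horizontal distance between blue_cup and balance below 0.035 m and z of blue_cup in the frame of balance between 0.044 and 0.056 m and angle between blue_cup's own z axis and vertical below 0.17 rad and contact force between the fingers and blue_cup below 0.1 N and linear speed of blue_cup below 0.03 m/s), for 0.2 s.
2. the draught-shield door is slid fully shut (value of joint shield_door below 0.01 m), for 0.2 s.
At the end, for the whole second after the job is handed in: The blue cup stands on the pan, upright within 10 degrees, its centre within 35 mm of the pan's centre, at rest and released; the door is within 10 mm of fully shut; the white cup is within 30 mm of where it began (all of step 1 and value of joint shield_door below 0.01 m and distance of white_cup from where it was at the start of the episode below 0.03 m); the robot touches nothing.
It fails at once if the white cup is moved by more than 30 mm (distance of white_cup from where it was at the start of the episode above 0.03 m).
It fails at once if the blue cup is dropped into the balance (falls ungripped at more than 0.7 m/s, a fall of over 25 mm) (horizontal distance between blue_cup and balance below 0.08 m and height (world z) of blue_cup below 0.15 m and contact force between the fingers and blue_cup below 0.1 N and linear speed of blue_cup above 0.7 m/s).
It also fails if it takes over 58 s, if anything falls off the work surface, if the arm or the gripper's body presses on something with over 40 N, if the wrist force passes 120 N, or if a joint passes its speed limit or range.

### The arm

A 6-joint arm with a two-finger parallel gripper is mounted at the origin on the work surface. World frame = base frame: x ahead of the robot, y to its left, z up, the work surface at z = 0. Lengths are in mm, angles in rad, forces in N, time in s.
With the tool pointing down it reaches from about 300 to 775 mm from the base axis. Payload 14.6 kg.
Tool frame: the origin (TCP) lies on the centre line of the jaws, within the pads' length; the fingertips stand 19 mm ahead of it and the grasp point (between the pads) is the TCP (bot.tip_reach is the distance from the TCP to the fingertips, in mm); y points along the fingers, x is the direction in which the jaws open and shut, and the axes are right-handed (so a half turn about y gives the same grasp; the last joint's range is limited). The gripper opens to 85 mm and grips with 20 to 120 N. Pads are 22 mm wide; open, the fingers measure 114 mm over their backs; the gripper's body (76 mm by 85 mm) begins 54 mm behind the grasp point. The pads swing forward as they close: fully open they stand 13 mm farther back than shut.
Start: joints at [-1.258, 0.3, 1.521, -0, 1.321, -0.067], TCP at [203.897, -510.799, 250.281] pointing down, gripper open.
Joint ranges: [-3.03, 3.03], [-0.79, 2.21], [0.23, 2.52], [-1.04, 4.18], [0, 3.07], [-2.55, 2.55]. Speed limits (rad/s): [2.22, 2.22, 2.57, 3.14, 3.14, 3.14].

### API

Orientations are given as a unit quaternion [w, x, y, z].
In Python, from rig import bot gives the robot as it stands. Calls block until the motion is done:
- bot.move_to(position, orientation): joint-space move of the TCP to a pose.
- bot.servo_line(position, attitude=None, speed=150, until_force=None): straight line of the TCP; attitude=None keeps the orientation; speed is the mean speed in mm/s. With until_force (N) it stops when the force on the tool has changed by that much, and returns True; else False.
- bot.move_joints(angles): joint-space move.
- bot.move_gripper(opening, grip_force=None): finger opening in mm; grip_force is the grip in N (None keeps the last); returns when the fingers have stopped.
- bot.dwell(seconds).
- bot.ik(position, orientation): joint angles nearest the present ones, or None.
- bot.read_state(): the state.
- bot.read_camera(name): name is "scene" or "top" or "wrist"; returns a dict with "image" (420x560x3 uint8, blue, green, red), "depth" (420x560 float32, mm along the optical axis (not along the pixel's ray), 0 where there is no reading), "fovy" (degrees; the focal length in pixels is half the picture's height over the tangent of half this angle, whatever the lens; pixels are square), "cx", "cy" (the principal point, pixels), "k1" (the pictures are not rectified: a ray, as slopes to the right and down, at radius r is drawn at 1 + k1 r^2 times it, then the intrinsics apply), "eye" and "attitude" of the camera in the world; the wrist camera has in their place "mount" (4x4, takes a point from camera to tool coordinates, whose origin is the TCP and whose axes are the tool frame's). Camera axes: x right, y down, z forward; pixel columns grow to the right and rows downward; lengths in mm; the calibration is good to about 2 mm. A picture is of the moment at which its call begins: read the wrist's pose just before it.
A pose or a line that the arm cannot do raises bot.MotionError and nothing moves.
- bot.finish_job(): hands the job in, once; it reports no verdict.
The state is a dict: "clock": time; "joint_positions": joint angles; "qvel": joint speeds; "effort": joint torques, N m; "ee_pos": TCP position; "tool_rot": TCP orientation; "ft_force": force on the tool from outside, world axes, zero at the start; "moment": the same for the moment, N m; "grip_width": finger opening in mm.
Only numpy, scipy, OpenCV 4.12 (cv2) and the standard library are available. Lean on these libraries where they do the work, as an engineer would, in place of code of your own. Each camera call takes 0.05 s, during which the arm holds its last target. There are 200 camera calls.

## Working session

There is one attempt and no reset: what is moved stays moved. The work goes in short steps, each a Python script; the robot and the scene stay as the last script left them, time stands still between calls to the robot, and variables do not carry over. Pictures are saved under pics/ and viewed, about 8 in all and at most 12, crops included, and the job is handed in when it is done.

```bash
ls; mkdir -p pics
cat > h.py <<'E'
import numpy as np, cv2
from scipy.spatial.transform import Rotation as R
from rig import bot
def q2R(q): return R.from_quat([q[1],q[2],q[3],q[0]]).as_matrix()
def cam(name):
    s=bot.read_state(); c=bot.read_camera(name)
    if 'mount' in c:
        T=np.eye(4);T[:3,:3]=q2R(s['tool_rot']);T[:3,3]=s['ee_pos'];T=T@np.array(c['mount'])
        c['R'],c['t']=T[:3,:3],T[:3,3]
    else:
        a=np.array(c['attitude']); c['R']=a if a.shape==(3,3) else q2R(a); c['t']=np.array(c['eye'])
    return c
def rays(c,px):
    h=c['image'].shape[0]; f=h/2/np.tan(np.radians(c['fovy'])/2)
    d=(np.atleast_2d(px).astype(float)-[c['cx'],c['cy']])/f; u=d.copy()
    for _ in range(20): u=d/(1+c['k1']*(u**2).sum(1,keepdims=True))
    return np.c_[u,np.ones(len(u))]
def pts(c,px,z=None):
    """world points by depth, or on plane z"""
    r=rays(c,px)
    if z is None:
        p=np.atleast_2d(px).astype(int); return (r*c['depth'][p[:,1],p[:,0]][:,None])@c['R'].T+c['t']
    w=r@c['R'].T; return c['t']+w*((z-c['t'][2])/w[:,2])[:,None]
def cloud(c):
    h,w=c['depth'].shape; v,u=np.mgrid[:h,:w]
    P=pts(c,np.c_[u.ravel(),v.ravel()]).reshape(h,w,3); P[c['depth']==0]=np.nan; return P
E
python3 - <<'E'
from h import *
import pickle
for n in("top","scene"):
    c=cam(n); cv2.imwrite(f'pics/{n}0.png',c['image']); pickle.dump(c,open(n+'.pkl','wb')); print(n,c['t'],c['fovy'],c['k1'])
print(bot.read_state())
E
```

```text
pics
top [ 455.72462387 -193.60580275  892.2228806 ] 55.603338450580445 -0.07975312179863654
scene [1246.35482839 -468.11322163  637.75424516] 51.37406428123867 -0.09007447619839488
{'clock': 0.1, 'joint_positions': array([-1.25762548e+00,  3.00421573e-01,  1.52147915e+00, -8.75156918e-06,
        1.32067176e+00, -6.66244205e-02]), 'qvel': array([-1.15127528e-04, -9.06117233e-04, -2.16141726e-03,  1.11309505e-03,
        1.46270794e-03,  6.99195236e-05]), 'effort': array([ 1.28213793e-03, -5.44378352e+01, -3.62367189e+01, -6.37957578e-05,
        3.09072093e-03,  7.64846959e-05]), 'ee_pos': array([ 203.83277794, -510.6537353 ,  249.79158509]), 'tool_rot': array([ 0.58560194, -0.58518071,  0.39690698, -0.39635685]), 'ft_force': array([-0.06741439, -0.46201435, -0.53162941]), 'moment': array([-0.01425342, -0.02034386, -0.00757338]), 'grip_width': 85.47725513511013}
```

View pics/top0.png

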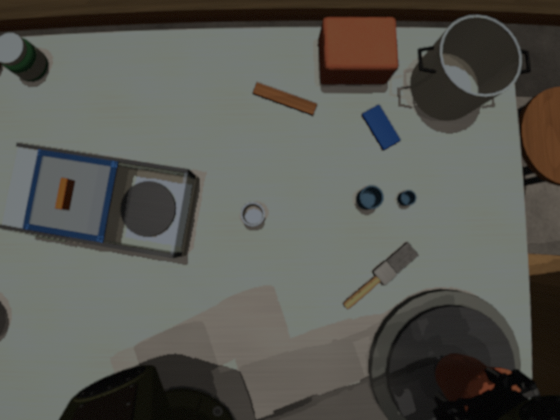

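View pics/scene0.png

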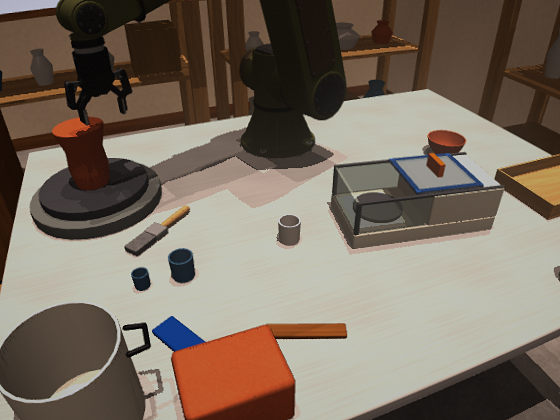

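Top view: candidates are the larger blue cup (369,198), small blue cup (406,199), blue flat sponge (381,127), and white cup (254,215). The pan is at (148,208) and the handle at (65,193). By size I choose (369,198).

Run:
```python
from h import *
import pickle
T=pickle.load(open('top.pkl','rb')); P=cloud(T)
def fit(P):
    (x,y),r=cv2.minEnclosingCircle(P[:,:2].astype(np.float32)); return np.round([x,y,r],1)
for n,(u,v) in dict(blue=(369,198),small=(406,199),white=(254,215)).items():
    W=P[v-18:v+18,u-18:u+18].reshape(-1,3); W=W[W[:,2]>8]; zt=np.nanpercentile(W[:,2],97)
    rim=W[W[:,2]>zt-6]; print(n,'ztop',zt.round(1),fit(rim),'median',np.median(rim,0).round(1),len(rim))
print('pix on table',pts(T,[[300,300],[220,130]]).round(1))
# pan: dark pixels
g=cv2.cvtColor(T['image'],cv2.COLOR_BGR2GRAY)
print('pan depth',pts(T,[[148,208],[140,190],[150,230]]).round(1))
m=np.zeros(g.shape,np.uint8); m[175:245,118:184]=(g[175:245,118:184]<60); 
n,l,s,ce=cv2.connectedComponentsWithStats(m); k=l[208,148]; print('pan px',s[k],ce[k],pts(T,ce[k],50).round(1))
# handle (orange) and door border (blue)
hsv=cv2.cvtColor(T['image'],cv2.COLOR_BGR2HSV)
roi=np.zeros(g.shape,bool); roi[140:260,10:125]=1
o=roi&(hsv[...,0]<20)&(hsv[...,1]>170)&(hsv[...,2]>70); 
Q=P[o]; Q=Q[Q[:,2]>155]; print('handle top',len(Q),np.median(Q,0).round(1),cv2.minAreaRect(Q[:,:2].astype(np.float32)))
b=roi&(hsv[...,0]>100)&(hsv[...,0]<125)&(hsv[...,1]>150)
vu=np.argwhere(b)[:,::-1]; D=pts(T,vu,129)[:,:2].astype(np.float32); print('door',cv2.minAreaRect(D), np.nanmedian(P[b],0))
cv2.imwrite('pics/crop.png',np.hstack([cv2.resize(T['image'][130:270,0:210],None,fx=2.4,fy=2.4,interpolation=2),cv2.resize(T['image'][165:235,330:430],(280,336))]))
for u in (148,): print(P[208,110:200:6,2].round(0))
```

```text
blue ztop 57.3 [ 532.6 -417.7   26.1] median [ 533.4 -418.5   55.1] 148
small ztop 39.3 [ 531.6 -505.2   17. ] median [ 531.3 -504.5   36.7] 66
white ztop 57.4 [ 501.1 -164.5   25.7] median [ 502.8 -164.1   55.1] 141
pix on table [[ 3.118e+02 -2.644e+02  4.000e+00]
 [ 6.980e+02 -9.160e+01 -2.000e-01]]
pan depth [[518.3  57.1  52.2]
 [557.4  75.3  50.1]
 [471.7  54.3  46.9]]
pan px [ 118  175   57   61 2612] [144.41003063 206.78943338] [[521.2  65.5  50. ]]
handle top 165 [541.4 189.3 163. ] ((541.0430908203125, 189.24896240234375), (11.999861717224121, 53.633609771728516), 80.15389251708984)
door ((541.1483154296875, 190.11337280273438), (162.15785217285156, 156.94796752929688), 79.89031219482422) [533.53626039 176.3291583  129.96591942]
[ 42.  39.  51.  52.  49.  51.  49.  51.  52.  47.  50.  39. 110.  53.
   2.]
```

View pics/crop.png

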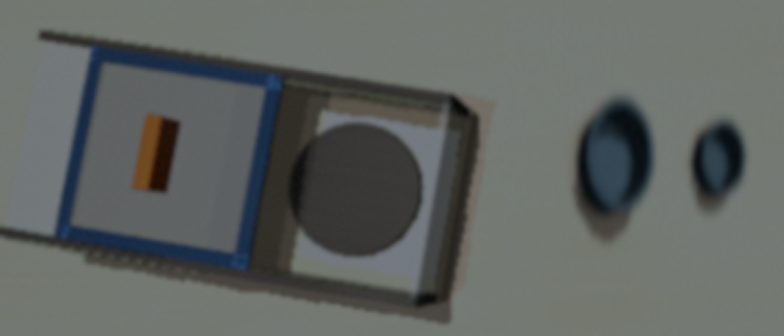

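Measured sizes agree (blue rim radius 26, top 55; small cup 34 mm across). The pan, re-read from the crop at top px (148.3,209), puts the balance at about (517.6,57.1). Its +y axis is at 80° and the door at 0.134, all consistent with the handle. Next I check reach and take a wrist view above the cup.

```bash
cat >> h.py <<'E'
a=np.radians(80.0); BY=np.array([np.cos(a),np.sin(a),0]); BX=np.array([np.sin(a),-np.cos(a),0])
BAL=np.array([517.6,57.1,0])
def B(x,y,z): return BAL+x*BX+y*BY+[0,0,z]
def quat(xd):
    y=np.array([0,0,-1.]); M=np.c_[xd,y,np.cross(xd,y)]; q=R.from_matrix(M).as_quat(); return np.r_[q[3],q[:3]]
E
python3 - <<'E'
from h import *
print('tip',bot.tip_reach)
cup=np.array([532.8,-417.9,0])
for s in(1,-1):
    for p in (cup+[0,0,200],cup+[0,0,38],B(0,0,90),B(0,180,165)):
        q=bot.ik(p,quat(s*BX)); print(s,None if q is None else np.round(q,2))
s=bot.read_state()
q=quat(BX) if bot.ik(cup+[0,0,200],quat(BX)) is not None else quat(-BX)
q1,q2=[bot.ik(cup+[0,0,200],quat(k*BX)) for k in(1,-1)]
best=min([k for k,j in((1,q1),(-1,q2)) if j is not None],key=lambda k:np.ptp((q1 if k==1 else q2)-s['joint_positions'])); print('use',best)
bot.servo_line(s['ee_pos']+[0,0,50],speed=200)
bot.move_to(cup+[0,0,220],quat(best*BX))
c=cam('wrist'); cv2.imwrite('pics/w1.png',c['image'])
P=cloud(c); h=(P[...,2]>48)&(P[...,2]<62); W=P[h]; W=W[np.hypot(*(W[:,:2]-cup[:2]).T)<60]
print(len(W),cv2.minEnclosingCircle(W[:,:2].astype(np.float32)),bot.read_state()['clock'],bot.read_state()['ee_pos'])
E
```

```text
tip 19.0
1 [-0.72  0.63  1.17 -0.    1.35 -0.54]
1 [-0.72  0.8   1.28 -0.    1.06 -0.54]
1 [ 0.04  0.43  1.75 -0.    0.96  0.21]
1 [ 0.34  0.48  1.48 -0.    1.18  0.52]
-1 None
-1 None
-1 None
-1 None
use 1
773 ((534.474365234375, -417.4415588378906), 25.915855407714844) 1.8667 [ 531.79526425 -418.98806833  220.63411441]
```

View pics/w1.png

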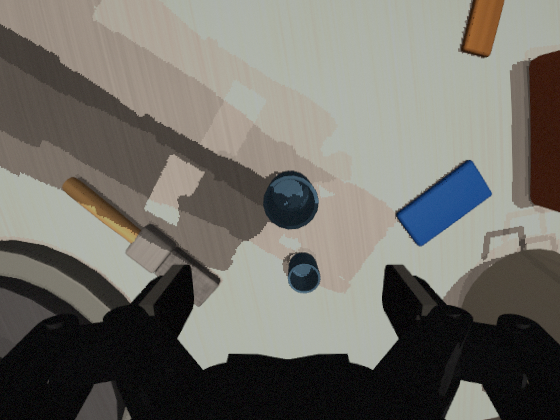

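The wrist view confirms the larger cup at (291,200) and the small one at (304,272), with the jaws' path clear. The centre agrees within 2 mm, so I grasp.

Run:
```python
from h import *
cup=np.array([533.5,-417.6,0]); q=quat(BX)
bot.servo_line(cup+[0,0,80],q,speed=150)
bot.servo_line(cup+[0,0,38],q,speed=60); print(bot.read_state()['ee_pos'])
bot.move_gripper(45,grip_force=40); print(bot.read_state()['grip_width'],bot.read_state()['ee_pos'])
bot.servo_line(cup+[0,0,250],q,speed=150)
bot.servo_line(B(0,0,250),q,speed=200); bot.dwell(.2)
s=bot.read_state(); print(s['grip_width'],s['ee_pos'],s['ft_force'],s['clock'],s['joint_positions'].round(2))
c=cam('wrist'); cv2.imwrite('pics/w2.png',c['image'])
import pickle; c['s']=s; pickle.dump(c,open('w2.pkl','wb'))
```

```text
[ 533.6787494  -417.73206067   38.36966852]
50.01969043487226 [ 533.76142754 -417.76302761   38.63968493]
49.9523952959698 [517.62349625  56.85101238 249.96731835] [-0.04353667 -0.32532663 -1.90717796] 8.5167 [ 0.04  0.24  1.6  -0.    1.3   0.21]
```

View pics/w2.png

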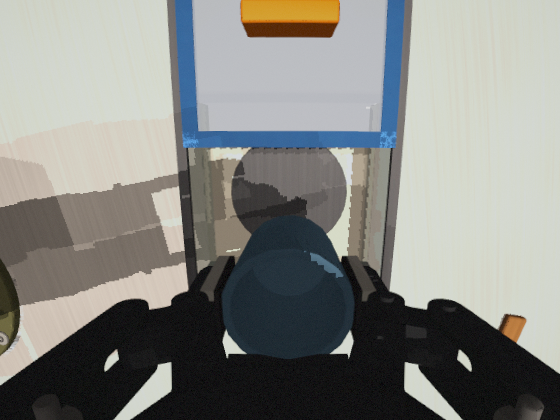

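Cup held upright; the pan is centred at about (289,193) and the door front edge at row 140. I check the pan position, then lower slowly with contact sensing.

Run:
```python
from h import *
import pickle
c=pickle.load(open('w2.pkl','rb'))
p=pts(c,[[232,193],[346,193]],50); f=pts(c,[[186,147],[394,147]],129)
for X in (*p,p.mean(0),*f): d=X-BAL; print('bal frame',(d@BX).round(1),(d@BY).round(1))
q=quat(BX)
bot.servo_line(B(0,0,125),q,speed=120); bot.servo_line(B(0,0,97),q,speed=60); bot.dwell(.2)
print(bot.read_state()['ft_force'])
hit=bot.servo_line(B(0,0,84),q,speed=12,until_force=3); s=bot.read_state(); print(hit,s['ee_pos'],s['ft_force'],s['clock'])
c=cam('wrist'); cv2.imwrite('pics/w3.png',c['image'])
```

```text
bal frame -57.2 4.2
bal frame 59.8 4.2
bal frame 1.3 4.2
bal frame -76.6 54.5
bal frame 79.9 54.6
[ 0.34112313  0.04229251 -2.04229736]
True [517.60666879  57.08709155  88.51875996] [-1.02133505 -0.54436243  5.7349422 ] 11.3
```

View pics/w3.png

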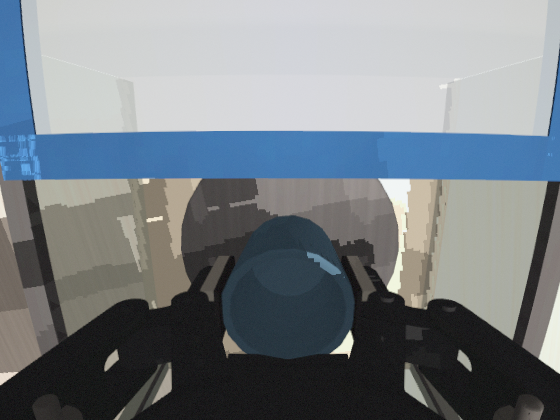

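Contact came at TCP z 88.5, as expected (50 + 38.5), with the cup on the pan. I release it, rise and look.

Run:
```python
from h import *
q=quat(BX)
bot.move_gripper(74); bot.dwell(.3)
bot.servo_line(B(0,0,130),q,speed=60); bot.servo_line(B(0,0,270),q,speed=200)
bot.move_gripper(0)
bot.servo_line(B(0,-60,270),q,speed=150); bot.dwell(.2)
c=cam('wrist'); cv2.imwrite('pics/w4.png',c['image']); P=cloud(c)
D=P-BAL; bx=D@BX; by=D@BY; z=D[...,2]
m=(np.abs(bx)<45)&(by>-45)&(by<45)&(z>98)&(z<112); W=np.c_[bx[m],by[m]].astype(np.float32); print('cup',len(W),cv2.minEnclosingCircle(W),np.median(z[m]))
m=(np.abs(bx)<50)&(by>80)&(z>158)&(z<168); print('handle',m.sum(),np.median(bx[m]) if m.any() else '',by[m].min() if m.any() else '',by[m].max() if m.any() else '')
print(bot.read_state()['clock'],bot.read_state()['grip_width'])
```

```text
cup 863 ((0.7002013325691223, 0.23219744861125946), 25.86117172241211) 103.57744206166831
handle 0   
15.2 -0.10465696937985028
```

View pics/w4.png

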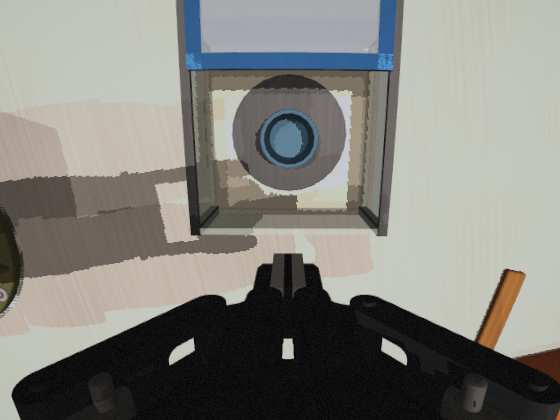

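Cup upright and central: (289,138) against pan centre (289,132), about 4 mm off at most. I push the tab shut from behind with closed fingers.

Run:
```python
from h import *
q=quat(BX)
bot.servo_line(B(0,180,270),q,speed=220)
print(bot.servo_line(B(0,180,166),q,speed=100,until_force=10))
h1=bot.servo_line(B(0,45,166),q,speed=80,until_force=15); s=bot.read_state(); print(h1,(s['ee_pos']-BAL)@BY,s['ft_force'])
if not h1:
    h2=bot.servo_line(B(0,0,166),q,speed=25,until_force=12); s=bot.read_state(); print(h2,(s['ee_pos']-BAL)@BY,s['ft_force'])
p=s['ee_pos']
bot.servo_line(p+25*BY,q,speed=60); bot.servo_line(p+25*BY+[0,0,110],q,speed=150)
bot.servo_line(B(0,-70,280),q,speed=220); bot.dwell(.2)
c=cam('wrist'); cv2.imwrite('pics/w5.png',c['image']); P=cloud(c)
D=P-BAL; bx=D@BX; by=D@BY; z=D[...,2]
m=(np.abs(bx)<50)&(np.abs(by)<60)&(z>158)&(z<168); print('handle',m.sum(),np.percentile(by[m],[1,50,99]) if m.any() else '')
print(bot.read_state()['clock'])
t=cam('top'); cv2.imwrite('pics/top5.png',t['image']); W=cloud(t)[197:233,236:272].reshape(-1,3); W=W[W[:,2]>50]; print('white',cv2.minEnclosingCircle(W[:,:2].astype(np.float32)))
```

```text
False
False 45.15915042117818 [ 0.27479577 -0.28551231 -0.47450812]
True 21.11293367464588 [0.90342751 4.95802919 1.75269795]
handle 1667 [-3.63021294  3.47215518 10.58292533]
22.875
white ((501.14453125, -164.50448608398438), 25.77336883544922)
```

View pics/w5.png

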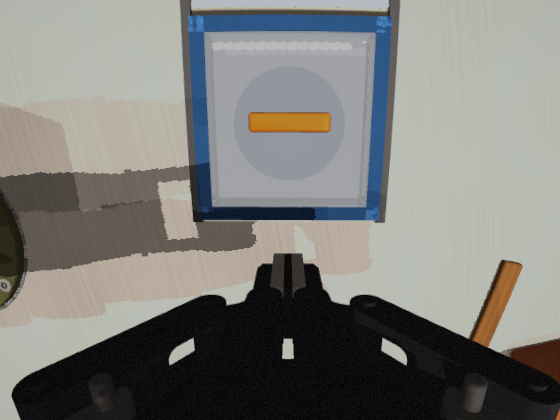

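Door shut (handle at 3.5 mm in my frame, whose origin is about 4 mm off in y, and the stop was felt). The cup isn't visible through the door, though, so I check from the scene camera.

Run:
```python
from h import *
c=cam('scene'); t=cam('top')
cv2.imwrite('pics/s6.png',np.hstack([cv2.resize(c['image'][130:260,310:520],(630,390),interpolation=2),]))
a=cv2.resize(c['image'][130:260,310:520],(630,390)); b=cv2.resize(t['image'][140:265,90:210],(190,198))
k=np.zeros((390,800,3),np.uint8); k[:,:630]=a; k[:177,630:]=cv2.resize(b,(170,177)); cv2.imwrite('pics/s6.png',k)
```

```text
(no output)
```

View pics/s6.png

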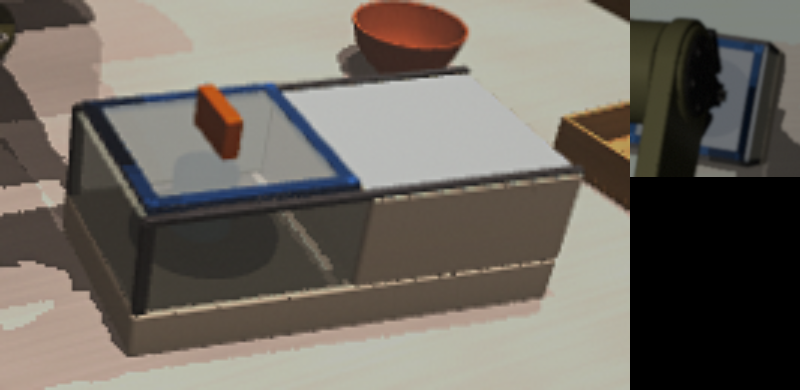

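A bluish shape shows under the door at (205,175) but faintly; I enhance the contrast.

Run:
```python
from h import *
def enh(i,w,h):
    i=cv2.resize(i,(w,h),interpolation=2); l=cv2.createCLAHE(6,(4,4)); return cv2.merge([l.apply(x) for x in cv2.split(i)])
c=np.mean([cam('scene')['image'] for _ in range(4)],0).astype(np.uint8); w=np.mean([cam('wrist')['image'] for _ in range(4)],0).astype(np.uint8)
cv2.imwrite('pics/e7.png',np.hstack([enh(c[155:235,330:440],420,305),enh(w[30:215,190:390],330,305)]))
```

```text
(no output)
```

View pics/e7.png

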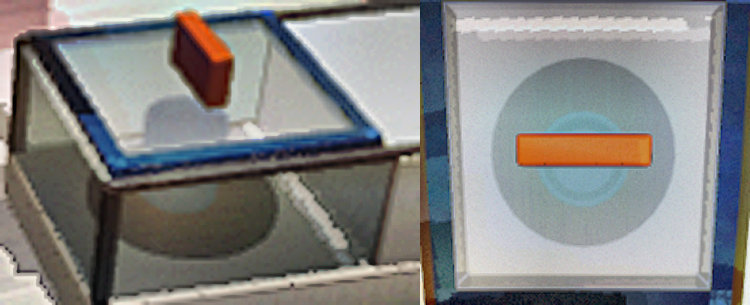

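The enhanced view shows the cup upright and concentric on the pan under the shut door. One numeric check of handle against pan in the same wrist picture, then I hand in.

Run:
```python
from h import *
c=cam('wrist'); p=pts(c,[[289,66],[289,181]],50)-BAL; d=pts(c,[[289,15],[289,219]],129)-BAL
y0=(p@BY).mean(); print('pan',p@BY,y0,'door edges',d@BY,(d@BY).mean())
h=(pts(c,[[289,112],[289,132]],163)-BAL)@BY; print('handle rel pan',h.mean()-y0)
if abs(h.mean()-y0)<6: bot.finish_job(); print('done',bot.read_state()['clock'])
```

```text
pan [ 61.51970851 -57.89846514] 1.810621686891178 door edges [ 84.75342084 -79.72976239] 2.5118292262376656
handle rel pan 0.5059424889936817
the job is handed in; nothing more can be done
the job is handed in; nothing more can be done
```

The larger blue cup is standing on the pan with the draught-shield door shut over it, and I handed the job in at about 24 s on the robot's clock. `finish_job` reports no verdict.

- **Cup:** I lowered it until contact, which came at the expected height, and released it without a drop. The wrist camera then showed it upright and within about 4 mm of the pan's centre. It is still upright and central in an enhanced picture taken through the closed door.
- **Door:** I pushed the tab with the closed fingers until I felt the stop. In the last picture the tab was 0.5 mm from the pan's centre, against the 10 mm limit.
- **White cup:** it measured within 0.1 mm of where it started.
- **Disagreements:** my estimate of the balance's position along its own y axis varied by 2–4 mm between pictures. The cup was also too faint to see through the door in the plain picture, so I relied on the enhanced one.

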